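# Take the spent filter cartridge off the dispensing pump's bayonet filter head

### The arm

A 6-joint arm with a two-finger parallel gripper is mounted at the origin on the work surface. World frame = base frame: x ahead of the robot, y to its left, z up, the work surface at z = 0. Lengths are in m, angles in rad, forces in N, time in s.
With the tool pointing down it reaches from about 0.3 to 1 m from the base axis. Payload 5.1 kg.
Tool frame: the origin (TCP) lies at the very end of the fingers, on their centre line; the grasp point (between the pads) lies 19 mm behind it; x points along the fingers, y is the direction in which the jaws open and shut, and the axes are right-handed (so a half turn about x gives the same grasp; the last joint's range is limited). The gripper opens to 95 mm and grips with 3 to 60 N. Pads are 20 mm wide; open, the fingers measure 119 mm over their backs; the gripper's body (75 mm by 180 mm) begins 59 mm behind the grasp point.
Start: joints at [-1.293, 0.124, 1.65, -0, 1.367, -0.083], TCP at [0.229, -0.608, 0.215] pointing down, gripper open.
Joint ranges: [-2.61, 2.61], [-1.02, 2.33], [0.03, 2.71], [-1.35, 4.49], [0.32, 2.68], [-2.91, 2.91]. Speed limits (rad/s): [2.57, 2.57, 3.14, 3.14, 3.14, 3.14].

### API

Orientations are given as a unit quaternion [x, y, z, w].
In Python, from workcell import get_obs, grab_frame, camera_model, job_done, boxes_of gives the robot as it stands.
- The arm moves only by the shell command python3 -m creep 'ROWS' [FORCE]. ROWS is JSON, a list of rows, each a list of 5 numbers: the closure, from 0 (fully open) to 1 (shut), then the shift along the tool's x, y, z normalised to -1 to 1, where 1 is 0.15 m, then the turn about the tool's x normalised to -1 to 1, where 1 is 90 degrees. In form: [[grip, x, y, z, turn], ...]. A call has 1 to 12 rows; each row is the pose to reach, as a shift and turn from the pose commanded when the call began, along the tool's axes at that moment; what a row does not reach only later rows make up. A row lasts 1/10 s, in which the tool goes at most 50 mm and 8.59 degrees, less where a joint would pass 70% of its speed; a pose out of reach is approached as far as the arm can. A call with a number of a shift or a turn outside -1 to 1 is refused whole. A call with a gripper value outside its range is refused whole. The fingers move at their own pace and stop on an object; FORCE is the grip in N (left out, the last holds). Time passes only in rows, so rows that repeat a pose let the fingers close. It gives the time, the measured TCP pose, the force and the opening at its end, in the units of the state.
- get_obs(): the state, without advancing time (a new reading comes with each control period).
- grab_frame(name): name is "scene" or "side" or "wrist"; returns the picture (480x640x3 uint8, red, green, blue); there is no depth.
- camera_model(name): a dict with "vfov" (degrees; the focal length in pixels is half the picture's height over the tangent of half this angle, whatever the lens; pixels are square), "cx", "cy" (the principal point, pixels), "R" (3x3) and "t" (3): a world point X has camera coordinates R X + t; the wrist camera has in their place "tool_from_camera" (4x4, takes a point from camera to tool coordinates, whose origin is the TCP and whose axes are the tool frame's). Camera axes: x right, y down, z forward; pixel columns grow to the right and rows downward; lengths in m; the calibration is good to about 2 mm. A picture is of the moment at which its call begins: read the wrist's pose just before it. camera_model takes no time and is no camera call.
- job_done(): hands the job in, once; it reports no verdict.
Trained networks look in the newest picture that a camera, given by its name, has taken for a name from the list of things; names that differ only in an ending like _2 or _b are one class to them, and where a whole thing is asked for, a point or a joint stands for the part that bears it (a point fixed in the world has none). Each returns a list of dicts, best first, with "p" (0 to 1); they miss things now and then, are a little off and sometimes report something else, mostly with a low value. They report only what shows in the picture. A call takes as long as a camera call. They do not tell look-alikes from the thing itself.
- boxes_of(camera, label): "uv" ([column, row] in pixels, amid what is visible of it).
The state is a dict: "time_s": time; "q": joint angles; "qvel": joint speeds; "joint_efforts": joint torques, N m; "eef_pos": TCP position; "tool_rot": TCP orientation; "ft_force": force on the tool from outside, world axes, zero at the start; "moment": the same for the moment, N m; "width": opening from 0.0 (shut) to 1.0 (fully open).
Only numpy, scipy, OpenCV 4.12 (cv2) and the standard library are available. Lean on these libraries where they do the work, as an engineer would, in place of code of your own. Each camera call takes 0.05 s, during which the arm holds its last target. There are 200 camera calls.

### The job

The filter cartridge with the orange flange that is locked in the filter head is spent: press the red release button fully in, twist the cartridge anticlockwise (seen from above) up to about a quarter turn, feeling with a light upward pull for the spot where its lugs come free, and lift it off. Then stand it gently upright inside the blue tray and let go. Never force the bayonet or hammer the button, do not drop the cartridge, and leave everything else on the table where it stands.

Things in the scene. Friction and masses are not known exactly. Their poses are not given: they have to be found in the camera images.
- head_axis (a point): Filter head, fixed: grey block 30 mm high with an upright round aluminium collar (77 mm across, rim 43.5 mm above the table) that holds the cartridge. Point: on the collar's axis, level with its rim; z up; -y points to the red button. Block: 100 x 100 mm about the axis, plus a 52 mm wide foot under the button to 111 mm along -y, ending in a guard wall up to 44 mm above the table.
- release_top (a point): Centre of the top of the round red release button, 28 mm across, 78 mm from the collar's axis; unpressed it is 56 mm above the table. Pushed straight down it travels 8 mm, resists with about 4 N and stays where it is left (no spring). Until it is more than 6 mm in, its pin blocks the twist. Never load it above 40 N.
- release (a joint): Travel of the release button in m: 0 = out (locked), 0.008 = fully in.
- cartridge_grip (a point): The spent cartridge in the head, 0.18 to 0.33 kg, 70 mm tall: white ribbed round grip 46 mm across, 50 mm tall, above an orange flange 66 mm across, 4 mm thick. Point: on its axis at gripping height, 27 mm above the flange's top, 23 mm under the top, 47 mm above the flat underside (in the head, the underside is 30 mm above the table). z is its axis, up; a red line on top points to x.
- cartridge_lugs (a point): Centre of the cartridge's flat underside (out of sight in the head): below the flange a black spigot, 40 mm across, 16 mm long, with two lugs at its foot along x and -x. In the head it has about 2 mm play sideways and 2.5 mm up and down. Turned anticlockwise (from above) it reaches a dead stop about 10 degrees beyond the place where it comes free.
- collar_lip (a point): Point on the collar's axis at the lip that holds the lugs down, 41 mm above the table. They pass it only at two slots hidden under the flange, 43 to 92 degrees anticlockwise from the start, different each time and given by no reading, with about 3 degrees to spare either way; elsewhere the lip stops an upward pull. Lugs clear after a 14 mm rise. The bayonet bears 40 N at most, all contacts summed.
- tray_in (a point): Blue fixed tray for spent cartridges, 130 x 130 mm outside, 20 mm high, walls 5 mm. This point is the centre of its inner floor, 5 mm above the table; its axes lie along the walls, z up. It is empty.
- fresh: Bystander: a loose new cartridge with a green flange, same shape and size (70 mm tall), standing on the table. Origin under its centre.
- old: Bystander: a loose grey cartridge with an orange flange, same shape and size, standing on the table. Origin under its centre.
- grease: Bystander: a loose white jar with a black cap, 64 mm across, 70 mm tall. Origin under its centre.
- wrench: Bystander: a loose steel wrench lying flat. Its x axis runs along it.
- cleaner: Bystander: a loose blue bottle, 64 mm across, 160 mm tall. Origin under its centre.
- nozzle: Bystander: a loose brass nozzle cone, 34 mm across, 55 mm tall. Origin under its centre.
- pot: Bystander: a loose grey plastic cup, 72 mm across, 70 mm tall. Origin under its centre.
Things that resemble listed ones, but are neither listed nor needed, are in the scene too. Leave any green look-alike of the part that bears head_axis alone.

How it is judged:
By the outcome, as a careful person would: the job done as asked, in the order asked, and still so for the second after the job is handed in, with the robot touching nothing.
It also fails if it takes over 72 s, if anything falls off the work surface, if the arm or the gripper's body presses on something with over 40 N, if the wrist force passes 120 N, or if a joint passes its speed limit or range.

## Working session

There is one attempt and no reset: what is moved stays moved. The work goes in short steps, Python scripts to look and compute and a shell command to move; the robot and the scene stay as the last step left them, time stands still between calls to the robot, and variables do not carry over. Pictures are saved under pics/ and viewed, about 8 in all and at most 12, crops included, and the job is handed in when it is done.

```bash
mkdir -p pics; ls
cat > h.py <<'E'
import numpy as np, cv2
from workcell import *
from scipy.spatial.transform import Rotation as Ro
def cam(n):
    m=camera_model(n); f=240/np.tan(np.radians(m['vfov'])/2)
    if 'R' in m: R=np.array(m['R']);t=np.array(m['t'])
    else:
        o=get_obs(); T=np.eye(4);T[:3,:3]=Ro.from_quat(o['tool_rot']).as_matrix();T[:3,3]=o['eef_pos']
        M=np.linalg.inv(T@np.array(m['tool_from_camera']));R=M[:3,:3];t=M[:3,3]
    return f,m['cx'],m['cy'],R,t
def px2w(c,uv,z):
    f,cx,cy,R,t=c; d=R.T@np.array([(uv[0]-cx)/f,(uv[1]-cy)/f,1]); o=-R.T@t
    return o+d*(z-o[2])/d[2]
def w2px(c,X):
    f,cx,cy,R,t=c; p=R@np.array(X)+t; return np.array([f*p[0]/p[2]+cx,f*p[1]/p[2]+cy])
def save(n,im): cv2.imwrite('pics/'+n+'.png',cv2.cvtColor(im,cv2.COLOR_RGB2BGR))
E
python3 - <<'E'
from h import *
Z=dict(head_axis=.0435,release_top=.056,cartridge_grip=.077,tray_in=.005,fresh=.035,old=.035,grease=.035,cleaner=.08,nozzle=.027,pot=.035,wrench=.005)
for n in ('scene','side'):
    save(n+'0',grab_frame(n)); c=cam(n); print(n,{k:camera_model(n)[k] for k in camera_model(n) if k not in('R','t')},-c[3].T@c[4])
    for l,z in Z.items():
        print(l,[(round(b['p'],2),np.round(b['uv']),np.round(px2w(c,b['uv'],z),3)[:2]) for b in boxes_of(n,l)[:4]])
print(get_obs())
print({k:camera_model('wrist')[k] for k in camera_model('wrist')})
E
```

```text
pics
scene {'vfov': 55.218690887734425, 'cx': 312.5768253704011, 'cy': 237.93793540413827} [1.05165296 0.50092575 0.75674541]
head_axis [(0.69, array([343., 194.]), array([ 0.376, -0.085])), (0.59, array([358., 282.]), array([0.562, 0.129]))]
release_top [(0.54, array([352., 244.]), array([0.496, 0.055])), (0.52, array([339., 171.]), array([ 0.325, -0.148])), (0.5, array([181., 216.]), array([ 0.713, -0.282]))]
cartridge_grip [(0.65, array([366., 266.]), array([0.541, 0.13 ]))]
tray_in [(0.96, array([251., 209.]), array([ 0.546, -0.239]))]
fresh [(0.78, array([471., 339.]), array([0.508, 0.362]))]
old [(0.75, array([180., 217.]), array([ 0.706, -0.303]))]
grease [(0.34, array([257., 312.]), array([0.752, 0.04 ]))]
cleaner [(0.66, array([408., 384.]), array([0.687, 0.347])), (0.63, array([355., 282.]), array([0.589, 0.145])), (0.53, array([354., 245.]), array([0.516, 0.076])), (0.52, array([244., 160.]), array([ 0.488, -0.329]))]
nozzle [(0.78, array([487., 298.]), array([0.396, 0.331]))]
pot [(0.8, array([202., 248.]), array([ 0.728, -0.182]))]
wrench [(0.94, array([257., 310.]), arr
[... 1706 characters left out ...]
 0.22943102, -0.60816054,  0.21466069]), 'tool_rot': array([-0.69562037, -0.12686847,  0.69564105, -0.12688662]), 'ft_force': array([-0.41774078, -0.3220486 , -0.9550879 ]), 'moment': array([-0.0167017 , -0.04119241,  0.01022883]), 'width': 0.9981638819917447}
{'vfov': 64.43400871262125, 'cx': 320.1445745494379, 'cy': 241.4348118620575, 'tool_from_camera': array([[ 8.55758013e-04, -2.69862421e-01,  9.62898510e-01,
        -1.71299426e-01],
       [ 9.99999515e-01, -2.38825662e-04, -9.55664236e-04,
        -6.10508702e-04],
       [ 4.87862739e-04,  9.62898861e-01,  2.69862086e-01,
        -7.48267356e-02],
       [ 0.00000000e+00,  0.00000000e+00,  0.00000000e+00,
         1.00000000e+00]])}
```

View pics/scene0.png

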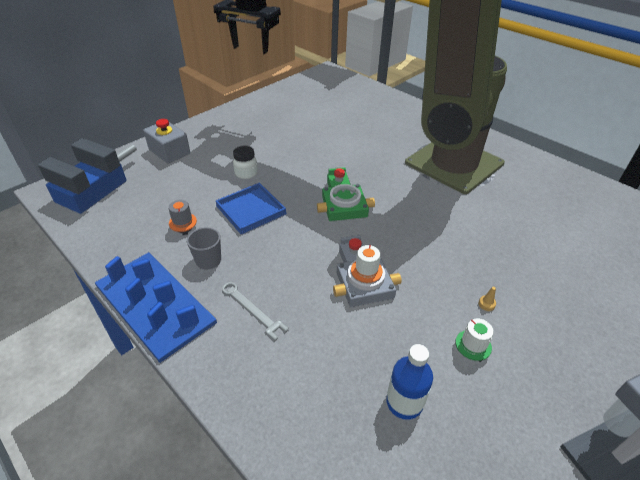

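View pics/side0.png

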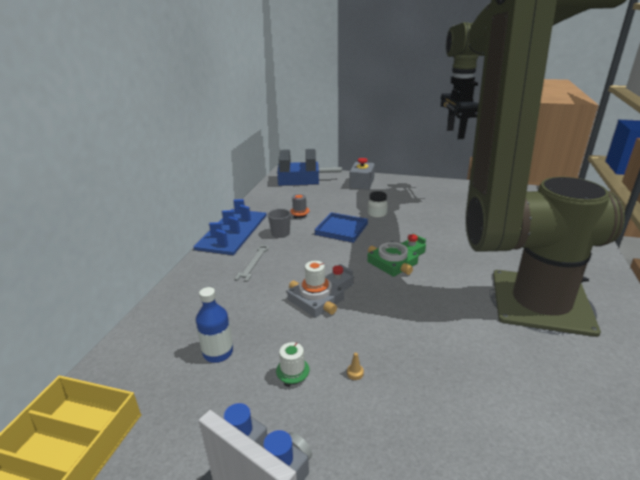

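The cartridge is in the grey head, at scene (366,262) and side (315,278). Its button is at scene (355,244) and side (339,270). The green look-alike is at scene (345,195), and the tray is empty at scene (251,208). Next I'll work out the move to bring the wrist camera over the head.

```bash
cat >> h.py <<'E'
def rel(X):
    o=get_obs();R=Ro.from_quat(o['tool_rot']).as_matrix(); return R.T@(np.array(X)-o['eef_pos'])/.15
E
python3 - <<'E'
from h import *
print(np.round(Ro.from_quat(get_obs()['tool_rot']).as_matrix(),3))
for n,u,v in(('scene',(367,249),(355,244)),('side',(315,266),(339,269.5))):
    c=cam(n); print(n,px2w(c,u,.1),px2w(c,v,.056))
print(rel([.5,.06,.215]))
E
```

```text
[[-0.     0.353 -0.936]
 [-0.    -0.936 -0.353]
 [-1.     0.     0.   ]]
scene [0.52198976 0.11422935 0.1       ] [0.49359561 0.06020718 0.056     ]
side [0.52460715 0.12326745 0.1       ] [0.48182056 0.06082619 0.056     ]
[-2.44156118e-03 -3.53076657e+00 -3.26022510e+00]
```

```bash
python3 -m creep '[[0,0,-1,-0.9,0],[0,0,-1,-0.9,0],[0,0,-1,-0.9,0],[0,0,-1,-0.9,0],[0,0,-1,-0.9,0]]'
python3 -m creep '[[0,0,-1,-0.9,0],[0,0,-1,-0.9,0],[0,0,-1,-0.9,0],[0,0,-1,-0.9,0],[0,0,-1,-0.9,0]]'
python3 -m creep '[[0,0,-1,-0.9,0],[0,0,-1,-0.9,0],[0,0,-1,-0.9,0],[0,0,-1,-0.9,0],[0,0,-1,-0.9,0]]'
python3 -m creep '[[0,0,-0.5,-0.55,0],[0,0,-0.5,-0.55,0],[0,0,-0.5,-0.55,0],[0,0,-0.5,-0.55,0],[0,0,-0.5,-0.55,0]]'
python3 - <<'E'
from h import *
o=get_obs();print(o['q'],o['eef_pos'],o['tool_rot'])
c=cam('wrist'); im=grab_frame('wrist');save('w1',im)
for l,z in dict(head_axis=.0435,release_top=.056,cartridge_grip=.077).items():
        print(l,[(round(b['p'],2),np.round(b['uv']),np.round(px2w(c,b['uv'],z),3)[:2]) for b in boxes_of('wrist',l)[:4]])
E
```

```text
time_s: 1.7
eef_pos: [0.3042, -0.416, 0.2145]
tool_rot: [0.696, 0.129, -0.695, 0.128]
ft_force: [-0.4, -0.6, 0.3]
width: 1.003
time_s: 2.2
eef_pos: [0.3776, -0.2286, 0.215]
tool_rot: [0.696, 0.129, -0.695, 0.129]
ft_force: [-0.4, -0.3, -0.0]
width: 0.999
time_s: 2.7
eef_pos: [0.451, -0.0409, 0.215]
tool_rot: [0.696, 0.129, -0.695, 0.129]
ft_force: [0.7, 0.7, 0.0]
width: 1.003
time_s: 3.2
eef_pos: [0.5001, 0.0535, 0.2144]
tool_rot: [-0.695, -0.126, 0.696, -0.127]
ft_force: [-0.1, -0.3, -0.3]
width: 1.003
[ 3.34060989e-04 -2.07447076e-01  1.97143802e+00 -9.82511808e-04
  1.37837449e+00  1.21173194e+00] [0.50013226 0.05348532 0.21441137] [-0.6953789  -0.12616252  0.69603822 -0.12673596]
head_axis [(0.95, array([398., 386.]), array([ 0.362, -0.084])), (0.63, array([296., 188.]), array([0.519, 0.084]))]
release_top [(0.87, array([316., 238.]), array([0.485, 0.052]))]
cartridge_grip [(0.86, array([258., 171.]), array([0.526, 0.118]))]
```

View pics/w1.png

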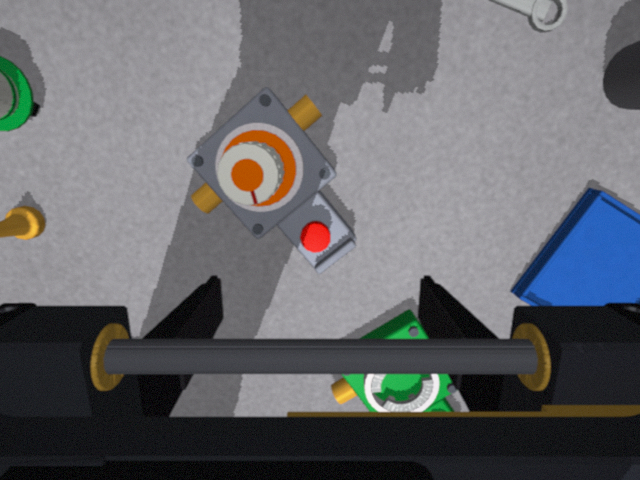

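The wrist view shows the cartridge top at (248,175), the red button at (316,237), and the grey block's corner bolts at (266,100), (324,173), (258,228) and (198,160). I'll refine these positions next.

Run:
```python
from h import *
im=cv2.cvtColor(cv2.imread('pics/w1.png'),cv2.COLOR_BGR2RGB); c=cam('wrist')
print('bolts',px2w(c,(261.5,165.3),.03))
r,g,b=[im[...,i].astype(int) for i in range(3)]
m=((r>180)&(g<60)&(b<60)).astype(np.uint8); m[:200]=0;m[:,:290]=0;m[:,360:]=0;m[270:]=0
def blob(m,n,z):
    k,_,s,ce=cv2.connectedComponentsWithStats(m); i=1+np.argmax(s[1:,4]); print(n,s[i],ce[i],px2w(c,ce[i],z))
blob(m,'button',.056)
o=((r>200)&(g>60)&(g<130)&(b<60)).astype(np.uint8); o[:,:225]=0;o[:,264:]=0;o[:155]=0;o[195:]=0
blob(o,'label',.1)
B=px2w(c,(316,237),.056)
# red line: ends
A=px2w(c,(250,185),.1);D=px2w(c,(255,203),.1); print('line deg',np.degrees(np.arctan2(*(D-A)[[1,0]])))
```

```text
bolts [0.52545066 0.12176544 0.03      ]
button [303 224  27  27 565] [316.16814159 237.18230088] [0.4855645  0.05305989 0.056     ]Traceback (most recent call last):
  File "<stdin>", line 10, in <module>
  File "<stdin>", line 7, in blob
    return _wrapfunc(a, 'argmax', axis=axis, out=out, **kwds)
    return bound(*args, **kwds)
ValueError: attempt to get argmax of an empty sequence
```

```bash
python3 -m creep '[[1,0,-0.035,0.09,0],[1,0,-0.035,0.09,0],[1,0.2,-0.035,0.09,0],[1,0.4,-0.035,0.09,0],[1,0.6,-0.035,0.09,0],[1,0.75,-0.035,0.09,0],[1,0.88,-0.035,0.09,0],[1,0.94,-0.035,0.09,0],[1,0.94,-0.035,0.09,0],[1,0.94,-0.035,0.09,0]]' 20
python3 - <<'E'
from h import *
print(rel([.4857,.0535,.056])*.15)
save('side1',grab_frame('side')[230:310,250:420].repeat(4,0).repeat(4,1))
E
```

```text
time_s: 4.4
eef_pos: [0.4865, 0.0551, 0.0746]
tool_rot: [0.696, 0.127, -0.695, 0.127]
ft_force: [-0.6, 0.2, 0.2]
width: 0.215
[0.01855149 0.00119955 0.00132616]
```

View pics/side1.png

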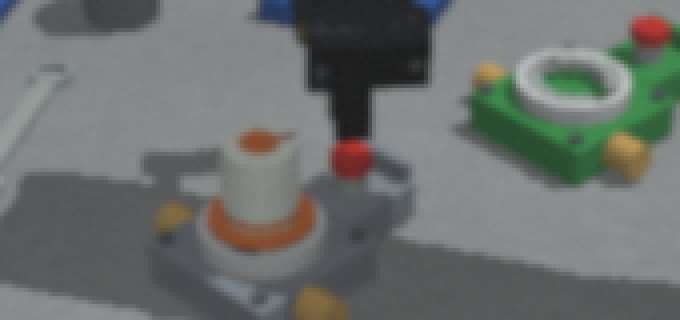

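The fingers sit just above the button (crop 350,150) but are still closing. I'll shut them fully and then creep down.

```bash
python3 -m creep '[[1,0,0.005,0.005,0],[1,0,0.005,0.005,0],[1,0.04,0.005,0.005,0],[1,0.06,0.005,0.005,0],[1,0.08,0.005,0.005,0],[1,0.095,0.005,0.005,0],[1,0.105,0.005,0.005,0],[1,0.115,0.005,0.005,0],[1,0.12,0.005,0.005,0],[1,0.125,0.005,0.005,0],[1,0.13,0.005,0.005,0],[1,0.135,0.005,0.005,0]]'
python3 -m creep '[[1,0.004,0,0,0],[1,0.008,0,0,0],[1,0.012,0,0,0],[1,0.016,0,0,0],[1,0.02,0,0,0],[1,0.02,0,0,0]]'
```

```text
time_s: 5.65
eef_pos: [0.4853, 0.0543, 0.0536]
tool_rot: [0.696, 0.127, -0.696, 0.127]
ft_force: [-1.8, -0.1, 4.4]
width: 0.005
time_s: 6.25
eef_pos: [0.4853, 0.0543, 0.0503]
tool_rot: [0.696, 0.127, -0.696, 0.127]
ft_force: [-1.7, 0.2, 3.3]
width: 0.006
```

```bash
python3 -m creep '[[1,0.004,0,0,0],[1,0.008,0,0,0],[1,0.012,0,0,0],[1,0.014,0,0,0],[1,0.014,0,0,0]]'
python3 -m creep '[[1,0.002,0,0,0],[1,0.004,0,0,0],[1,0.004,0,0,0]]'
```

```text
time_s: 6.75
eef_pos: [0.4853, 0.0543, 0.0483]
tool_rot: [0.696, 0.127, -0.696, 0.127]
ft_force: [-1.3, -0.0, 2.9]
width: 0.006
time_s: 7.05
eef_pos: [0.4853, 0.0543, 0.0482]
tool_rot: [-0.696, -0.127, 0.696, -0.127]
ft_force: [-3.8, -0.9, 6.9]
width: 0.006
```

```bash
python3 -m creep '[[1,0.002,0,0,0],[1,0.004,0,0,0],[1,0.004,0,0,0]]'
```

```text
time_s: 7.35
eef_pos: [0.4854, 0.0543, 0.0481]
tool_rot: [-0.695, -0.127, 0.696, -0.127]
ft_force: [-5.0, -0.4, 11.1]
width: 0.009
```

Force climbed to 11 N at z = 48.1 mm with no further travel, so the button is fully in. I'll rise, open the gripper and centre over the cartridge.

```bash
python3 -m creep '[[1,-0.1,0,0,0],[1,-0.4,0,0,0],[0,-0.75,0,0,0],[0,-0.75,-0.325,-0.408,0],[0,-0.75,-0.325,-0.408,0],[0,-0.75,-0.325,-0.408,0],[0,-0.75,-0.325,-0.408,0],[0,-0.75,-0.325,-0.408,0],[0,-0.75,-0.325,-0.408,0],[0,-0.75,-0.325,-0.408,0]]'
python3 - <<'E'
from h import *
o=get_obs();print(o['width'],o['eef_pos'],o['q'])
c=cam('wrist');im=grab_frame('wrist');save('w2',im)
print([(b['p'],b['uv'],px2w(c,b['uv'],.077)) for b in boxes_of('wrist','cartridge_grip')],[w2px(c,[.5255,.1215,z]) for z in(.03,.1)])
E
```

```text
time_s: 8.35
eef_pos: [0.5249, 0.1208, 0.1592]
tool_rot: [-0.696, -0.127, 0.696, -0.127]
ft_force: [-0.5, -0.1, -0.5]
width: 0.619
0.6188133737232479 [0.52494243 0.12084672 0.15924579] [ 1.26631530e-01 -8.10873511e-02  1.95364996e+00 -6.32728952e-05
  1.26954082e+00  1.33761805e+00]
[(0.74, [319.7, 238.6], array([0.52991803, 0.12397038, 0.077     ]))] [array([320.75427103, 229.315655  ]), array([320.82328446, 255.72791208])]
```

View pics/w2.png

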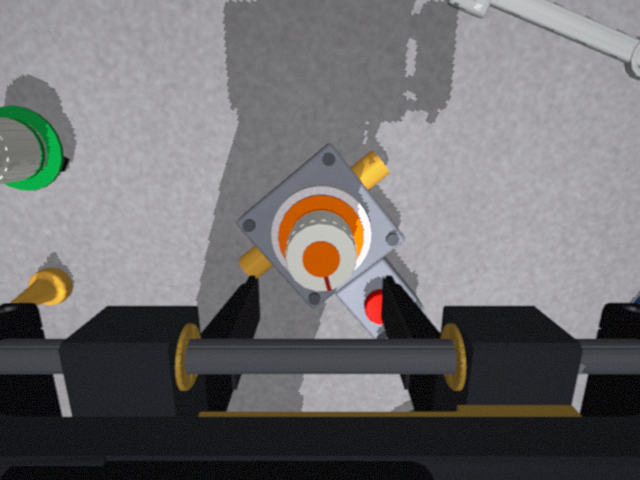

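The cartridge top is centred at (321,258), within about 1 mm of the jaws' centre line, and the button at (378,308) is down. I'll descend and grip.

```bash
python3 -m creep '[[0.2,0.2,0,0,0],[0.2,0.45,0,0,0],[0.2,0.6,0,0,0],[0.2,0.675,0,0,0],[0.2,0.675,0,0,0],[0.8,0.675,0,0,0],[0.8,0.675,0,0,0],[0.8,0.675,0,0,0],[0.8,0.675,0,0,0],[0.8,0.675,0,0,0]]' 30
python3 -m creep '[[0.8,0,0,0,0],[0.8,0,0,0,0]]' 30
```

```text
time_s: 9.45
eef_pos: [0.526, 0.1215, 0.0593]
tool_rot: [0.696, 0.127, -0.695, 0.127]
ft_force: [-0.7, -0.8, 2.0]
width: 0.482
time_s: 9.65
eef_pos: [0.526, 0.1215, 0.0593]
tool_rot: [0.696, 0.127, -0.695, 0.127]
ft_force: [-0.6, -2.0, 5.8]
width: 0.476
```

```bash
python3 -m creep '[[0.8,-0.008,0,0,0],[0.8,-0.008,0,0,0]]'
python3 -m creep '[[0.8,0,0,0,-0.03],[0.8,0,0,0,-0.06],[0.8,0,0,0,-0.1],[0.8,0,0,0,-0.1]]'
```

```text
time_s: 9.85
eef_pos: [0.5251, 0.1216, 0.0593]
tool_rot: [-0.695, -0.127, 0.696, -0.127]
ft_force: [-0.2, -0.4, 1.8]
width: 0.477
time_s: 10.25
eef_pos: [0.5253, 0.1216, 0.0593]
tool_rot: [-0.684, -0.181, 0.684, -0.181]
ft_force: [0.9, 0.2, -0.7]
width: 0.476
```

Low forces and it turns freely. I'll carry on to about 38°.

```bash
python3 -m creep '[[0.8,0,0,0,-0.07],[0.8,0,0,0,-0.14],[0.8,0,0,0,-0.21],[0.8,0,0,0,-0.28],[0.8,0,0,0,-0.32],[0.8,0,0,0,-0.32]]'
python3 - <<'E'
from h import *
o=get_obs();print(o['moment'],o['q'][5])
save('w3',grab_frame('wrist')[200:440,160:480].repeat(2,0).repeat(2,1))
E
```

```text
time_s: 10.85
eef_pos: [0.5251, 0.1217, 0.0593]
tool_rot: [-0.617, -0.345, 0.617, -0.345]
ft_force: [0.9, 0.2, -0.8]
width: 0.478
[ 0.06805843 -0.18538631  0.04810245] 0.6793862707333005
```

View pics/w3.png

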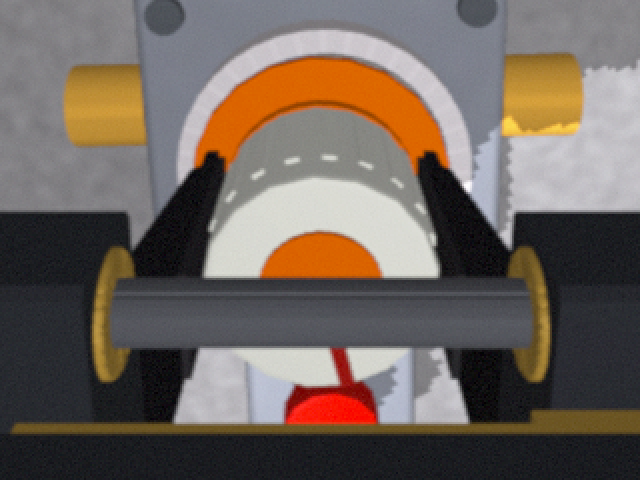

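The red line keeps its angle relative to the jaws, so the cartridge turned with the gripper by 38°. Next I'll apply a light upward pull.

```bash
python3 -m creep '[[0.8,-0.008,0,0,0],[0.8,-0.016,0,0,0],[0.8,-0.02,0,0,0],[0.8,-0.02,0,0,0]]'
python3 -m creep '[[0.8,-0.004,0,0,-0.02],[0.8,-0.004,0,0,-0.04],[0.8,-0.004,0,0,-0.04]]'
```

```text
time_s: 11.3
eef_pos: [0.5246, 0.1214, 0.0618]
tool_rot: [-0.617, -0.345, 0.618, -0.345]
ft_force: [-1.0, -0.2, -4.3]
width: 0.477
time_s: 11.6
eef_pos: [0.524, 0.1216, 0.0619]
tool_rot: [-0.605, -0.365, 0.607, -0.364]
ft_force: [-2.2, 0.7, -6.9]
width: 0.479
```

```bash
for i in 1; do :; done
python3 -m creep '[[0.8,0,0,0,-0.02],[0.8,0,0,0,-0.035],[0.8,0,0,0,-0.035]]'
python3 -m creep '[[0.8,0,0,0,-0.02],[0.8,0,0,0,-0.035],[0.8,0,0,0,-0.035]]'
python3 -m creep '[[0.8,0,0,0,-0.02],[0.8,0,0,0,-0.035],[0.8,0,0,0,-0.035]]'
```

```text
time_s: 11.9
eef_pos: [0.5242, 0.1216, 0.0622]
tool_rot: [-0.595, -0.381, 0.597, -0.38]
ft_force: [-2.6, -0.0, -7.9]
width: 0.478
time_s: 12.2
eef_pos: [0.5267, 0.1215, 0.0643]
tool_rot: [0.586, 0.397, -0.584, 0.398]
ft_force: [-0.1, -0.3, -2.7]
width: 0.477
time_s: 12.5
eef_pos: [0.526, 0.1215, 0.0639]
tool_rot: [0.574, 0.413, -0.573, 0.413]
ft_force: [-1.1, -0.0, -3.0]
width: 0.481
```

It came free at about 48°: z jumped 2 mm and the pull dropped to the weight alone. I'll centre back 1.5° and lift gently.

```bash
python3 -m creep '[[0.8,0,0,0,0.015],[0.8,-0.01,0,0,0.015],[0.8,-0.02,0,0,0.015],[0.8,-0.02,0,0,0.015]]'
python3 -c "
from h import *
print(get_obs()['moment'])"
```

```text
time_s: 12.9
eef_pos: [0.5258, 0.1216, 0.0667]
tool_rot: [0.579, 0.406, -0.578, 0.407]
ft_force: [0.1, 0.0, -3.2]
width: 0.479
[-0.02193772 -0.09898611 -0.0095773 ]
```

Only the weight (about 2.7 N) shows now. I'll keep lifting.

```bash
python3 -m creep '[[0.8,-0.02,0,0,0],[0.8,-0.04,0,0,0],[0.8,-0.06,0,0,0],[0.8,-0.08,0,0,0],[0.8,-0.08,0,0,0]]'
python3 -m creep '[[0.8,-0.05,0,0,0],[0.8,-0.1,0,0,0],[0.8,-0.2,0,0,0],[0.8,-0.3,0,0,0],[0.8,-0.45,0,0,0],[0.8,-0.6,0,0,0],[0.8,-0.7,0,0,0],[0.8,-0.7,0,0,0]]'
python3 - <<'E'
from h import *
o=get_obs();print(o['q'],np.round(Ro.from_quat(o['tool_rot']).as_matrix(),3))
for n,z in(('scene',.005),('side',.005)):
    c=cam(n);im=grab_frame(n); save(n+'5',im)
    for l in('tray_in','cartridge_grip'): print(n,l,[(round(b['p'],2),np.round(b['uv']),px2w(c,b['uv'],z).round(4)[:2]) for b in boxes_of(n,l)[:2]])
    hsv=cv2.cvtColor(im,cv2.COLOR_RGB2HSV); m=cv2.inRange(hsv,(105,150,40),(125,255,255))
    y,x=(208,251) if n=='scene' else (228,341)
    k,L,s,ce=cv2.connectedComponentsWithStats(m); 
    i=min(range(1,k),key=lambda i:np.hypot(*(ce[i]-(x,y)))+(1e3 if s[i,4]<300 else 0))
    q=cv2.boxPoints(cv2.minAreaRect(np.argwhere(L==i)[:,::-1].astype(np.float32)))
    h=cv2.convexHull(np.argwhere(L==i)[:,::-1].astype(np.int32)); a=cv2.approxPolyDP(h,6,True)[:,0]
    print(s[i],a.tolist(),[px2w(c,p,.02).round(3)[:2].tolist() for p in a])
E
```

```text
time_s: 13.4
eef_pos: [0.5258, 0.1216, 0.0789]
tool_rot: [0.579, 0.406, -0.578, 0.407]
ft_force: [0.8, 0.3, -2.6]
width: 0.479
time_s: 14.2
eef_pos: [0.5274, 0.1218, 0.1873]
tool_rot: [0.581, 0.405, -0.576, 0.408]
ft_force: [-0.6, 0.1, -1.6]
width: 0.474
[ 1.27824899e-01 -1.03217852e-01  1.92574586e+00 -8.36473400e-06
  1.31220746e+00  4.73854768e-01] [[ 0.007  0.941 -0.339]
 [ 0.001 -0.339 -0.941]
 [-1.     0.006 -0.003]]
scene tray_in [(0.65, array([250., 211.]), array([ 0.5531, -0.2354]))]
scene cartridge_grip [(0.61, array([375., 220.]), array([0.3569, 0.0066])), (0.61, array([254., 312.]), array([0.7445, 0.0164]))]
[ 216  183   69   47 1485] [[284, 208], [238, 229], [216, 201], [259, 183]] [[0.497, -0.17], [0.625, -0.188], [0.601, -0.309], [0.476, -0.292]]
side tray_in [(0.64, array([343., 227.]), array([ 0.5404, -0.2511])), (0.51, array([291., 364.]), array([0.5151, 0.3414]))]
side cartridge_grip [(0.97, array([312., 236.]), array([ 0.6207, -0.1728])), (0.17, array([346., 228.]), array([ 0.5304, -0.248 ]))]
[328 215  38  23 578] [[365, 220], [353, 237], [328, 232], [330, 215]] [[0.478, -0.283], [0.493, -0.168], [0.573, -0.181], [0.594, -0.293]]
```

```bash
python3 -m creep '[[0.8,0,0.05,0.12,0],[0.8,0,0.13,0.3,0],[0.8,0,0.22,0.5,0],[0.8,0,0.31,0.72,0],[0.8,0,0.4,0.92,0],[0.8,0,0.4,0.92,0]]'
python3 -m creep '[[0.8,0,0.05,0.12,0],[0.8,0,0.13,0.3,0],[0.8,0,0.22,0.5,0],[0.8,0,0.31,0.72,0],[0.8,0,0.4,0.92,0],[0.8,0,0.4,0.92,0]]'
python3 -m creep '[[0.8,0,0.06,0.15,0],[0.8,0,0.12,0.27,0],[0.8,0,0.16,0.38,0],[0.8,0,0.16,0.38,0],[0.8,0,0.16,0.38,0]]'
python3 - <<'E'
from h import *
c=cam('wrist');o=get_obs();save('w4',grab_frame('wrist'));print(o['q'],rel([.55,-.24,o['eef_pos'][2]]))
for l in('tray_in',): print(l,[(round(b['p'],2),np.round(b['uv']),px2w(c,b['uv'],.005).round(4)[:2]) for b in boxes_of('wrist',l)[:2]])
E
```

```text
time_s: 15.1
eef_pos: [0.5346, -0.0318, 0.1821]
tool_rot: [-0.579, -0.405, 0.58, -0.405]
ft_force: [-0.3, 0.6, -3.4]
width: 0.481
time_s: 15.7
eef_pos: [0.5445, -0.1814, 0.1823]
tool_rot: [-0.579, -0.406, 0.58, -0.405]
ft_force: [-0.0, 0.6, -2.8]
width: 0.481
time_s: 16.2
eef_pos: [0.5478, -0.2404, 0.1829]
tool_rot: [0.579, 0.407, -0.579, 0.406]
ft_force: [-0.6, -0.7, -3.8]
width: 0.484
[-5.03569765e-01  3.33069955e-02  1.80047399e+00  6.47807887e-04
  1.30871547e+00 -1.57143724e-01] [ 0.00019518  0.0138171  -0.00534217]
tray_in [(0.84, array([322., 199.]), array([ 0.554 , -0.2228])), (0.57, array([320., 291.]), array([ 0.5214, -0.3083]))]
```

View pics/w4.png

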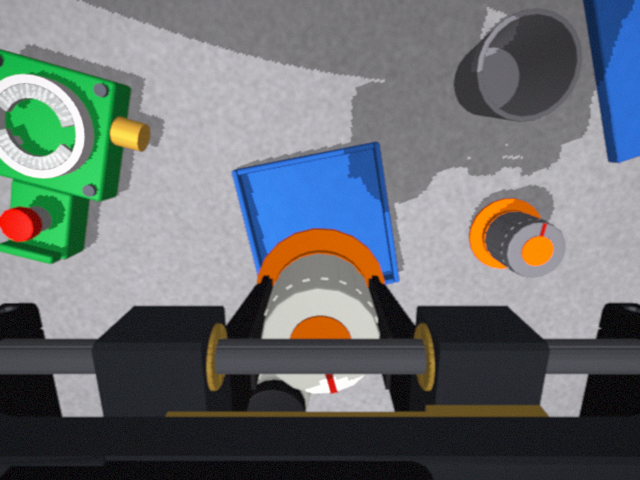

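The cartridge is held upright over the tray, with rim corners at (235,171), (378,143) and (398,280). The pot, the grey cartridge and the jar are all clear. Checking the centre.

Run:
```python
from h import *
c=cam('wrist'); P=[px2w(c,p,.02) for p in((235,171),(378,143),(398,280))];print(np.round(P,3),(P[0]+P[2])/2, rel((P[0]+P[2])/2))
```

```text
[[ 0.492 -0.171  0.02 ]
 [ 0.616 -0.191  0.02 ]
 [ 0.596 -0.316  0.02 ]] [ 0.54429432 -0.24366549  0.02      ] [ 1.08654507 -0.01296337  0.0320565 ]
```

```bash
python3 -m creep '[[0.8,0.1,0,0.015,0],[0.8,0.3,0,0.015,0],[0.8,0.5,0,0.015,0],[0.8,0.7,0,0.015,0],[0.8,0.83,0,0.015,0],[0.8,0.9,0,0.015,0],[0.8,0.93,0,0.015,0],[0.8,0.93,0,0.015,0]]'
python3 -m creep '[[0.8,0.01,0,0,0],[0.8,0.02,0,0,0],[0.8,0.03,0,0,0],[0.8,0.035,0,0,0],[0.8,0.035,0,0,0]]'
```

```text
time_s: 17.1
eef_pos: [0.5471, -0.2425, 0.0434]
tool_rot: [-0.579, -0.407, 0.579, -0.406]
ft_force: [0.8, 0.1, -2.6]
width: 0.476
time_s: 17.6
eef_pos: [0.5471, -0.2427, 0.0385]
tool_rot: [0.579, 0.406, -0.579, 0.406]
ft_force: [0.1, 0.2, -2.6]
width: 0.477
```

```bash
python3 -m creep '[[0.8,0.006,0,0,0],[0.8,0.012,0,0,0],[0.8,0.018,0,0,0],[0.8,0.018,0,0,0]]'
python3 -m creep '[[0.8,0.004,0,0,0],[0.8,0.008,0,0,0],[0.8,0.008,0,0,0]]'
```

```text
time_s: 18.0
eef_pos: [0.547, -0.2426, 0.0355]
tool_rot: [-0.579, -0.407, 0.579, -0.406]
ft_force: [0.4, 0.7, -2.2]
width: 0.481
time_s: 18.3
eef_pos: [0.547, -0.2427, 0.0344]
tool_rot: [-0.579, -0.406, 0.579, -0.406]
ft_force: [-0.1, 0.6, -2.7]
width: 0.481
```

```bash
python3 -m creep '[[0.8,0.004,0,0,0],[0.8,0.006,0,0,0],[0.8,0.006,0,0,0]]'
python3 -m creep '[[0.8,0.004,0,0,0],[0.8,0.004,0,0,0]]'
```

```text
time_s: 18.6
eef_pos: [0.5472, -0.2427, 0.0343]
tool_rot: [-0.579, -0.406, 0.579, -0.406]
ft_force: [-2.9, 1.2, 3.3]
width: 0.483
time_s: 18.8
eef_pos: [0.5471, -0.2428, 0.0343]
tool_rot: [-0.579, -0.407, 0.579, -0.406]
ft_force: [-5.0, 2.2, 7.8]
width: 0.479
```

Touchdown: z stops at 34.3 mm and the force reverses. I'll ease off, open partway and rise.

```bash
python3 -m creep '[[0.8,-0.005,0,0,0],[0.8,-0.005,0,0,0],[0.25,-0.005,0,0,0],[0.25,-0.005,0,0,0],[0.25,-0.005,0,0,0],[0.25,-0.005,0,0,0],[0.25,-0.005,0,0,0],[0.25,-0.005,0,0,0]]'
python3 -m creep '[[0.25,-0.1,0,0,0],[0.25,-0.2,0,0,0],[0.25,-0.4,0,0,0],[0.25,-0.7,0,0,0],[0.25,-0.95,0,0,0],[0.25,-0.95,0,0,0],[0.25,-0.95,0,0,0]]'
python3 - <<'E'
from h import *
save('w6',grab_frame('wrist')); s=grab_frame('side'); save('side6',s[180:320,240:460].repeat(3,0).repeat(3,1))
E
```

```text
time_s: 19.6
eef_pos: [0.5471, -0.2427, 0.0337]
tool_rot: [-0.579, -0.406, 0.579, -0.406]
ft_force: [0.4, -0.3, -0.1]
width: 0.75
time_s: 20.3
eef_pos: [0.5481, -0.2432, 0.1794]
tool_rot: [0.579, 0.405, -0.578, 0.408]
ft_force: [-0.1, 0.3, 0.0]
width: 0.751
```

View pics/w6.png

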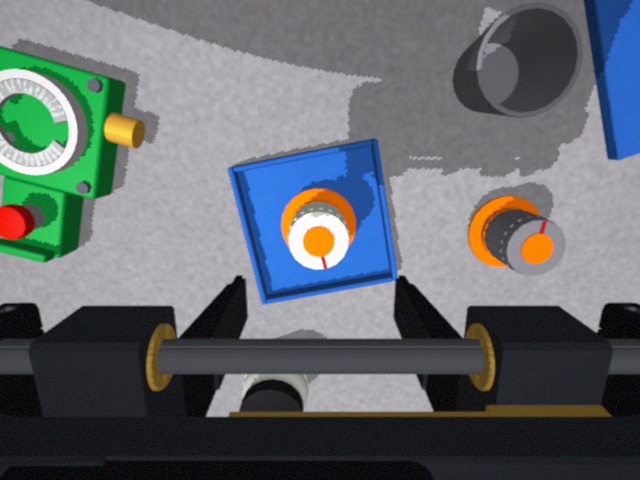

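View pics/side6.png

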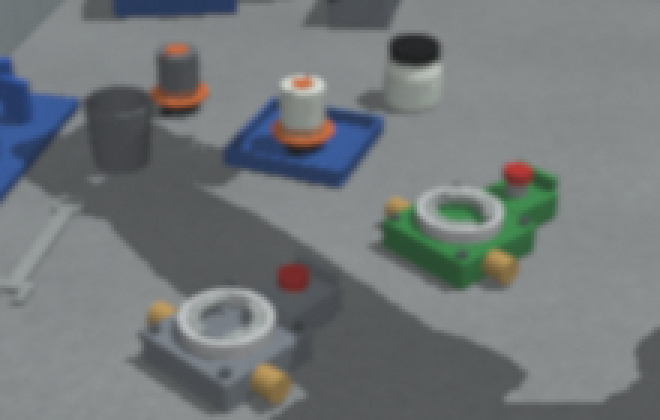

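The cartridge stands upright in the tray, at wrist (318,235), with the gripper clear of it. The head is empty, the button is down, and the bystanders are in place.

```bash
python3 -c "
from workcell import *
print(job_done())"
```

```text
the job is handed in; nothing more can be done
None
```

The spent cartridge is out of the head and standing upright near the centre of the blue tray, and the job is handed in. The arm finished at about 20 s on the clock, against the 72 s limit.

- **Button:** I pressed it slowly until it stopped at 48.1 mm above the table, which is the full 8 mm of travel. The load at the stop was about 11 N.
- **Twist and lift:** I turned the cartridge anticlockwise under a pull of about 5 N net of its weight. It came free at about 48°, and only its weight of roughly 2.7 N showed as it lifted off.
- **Placing:** I lowered it until it touched the tray floor, pressing about 10 N (counting its weight), then eased off and let go.

**Last checks:** The final wrist and side pictures show the cartridge upright inside the tray, the head empty and the button still down. The robot was touching nothing, with the wrist force near 0 N. The wrench, the pot, the grey cartridge, the jar and the green look-alike head looked undisturbed. The fresh cartridge, bottle and nozzle were outside those last pictures, but the arm did not go near them. No check failed or disagreed beyond a few millimetres in the position estimates.

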